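Finish tightening a resin mould clamp crosswise

TASK

The two black nuts of the mould clamp are already tight; finish the cross so the plate seats evenly. Turn the red nut clockwise until it is fully tight, its bar lying along the engraved diagonal, and only then do the same with the yellow nut at the opposite corner. Do not knock over the boxwood bishop, and let go of everything at the end.

Things in the scene. Friction and masses are not known exactly. Their poses are not given: they have to be found in the camera images.
- clamp: the mould clamp, fixed to the table; origin at the centre of its underside, z up. A 160 mm square aluminium plate, top 58 mm above the table, over a mould and a plywood board of the same square outline, with four equal bar nuts at the corners, each 55 mm in x and y from the centre: red at (+x, +y), yellow opposite at (-x, -y), black (tight, immovable) at the other two.
- red_nut (a joint): turn of the red nut in rad, growing clockwise seen from above: near 0 (0 to 0.35 at the start) is loose, 1.4 is fully tight at a hard stop, where the bar lies along the plate's engraved diagonal (it points at the plate's centre). It stays where it is left; turning takes about 0.06 N m. The nut does not rise or sink.
- red_nut_grip (a point): middle of the red nut's bar handle, on the nut's vertical turning axis, 28 mm above the plate's top and about 86 mm above the table. The bar is red plastic, 44 mm long (x axis), 10 mm thick (y axis) and 24 mm tall (z axis up), on a round steel hub of 21 mm diameter and 14 mm height. The axes turn with the nut.
- yellow_nut (a joint): turn of the yellow nut in rad, as for the red one: 0 to 0.35 at the start, clockwise from above to the hard stop at 1.4 = fully tight, bar along the engraved diagonal.
- yellow_nut_grip (a point): middle of the yellow nut's bar handle, on its turning axis; same nut as the red one: bar 44 mm long (x axis), 10 mm thick (y axis), 24 mm tall, this point 28 mm above the plate's top.
- bishop_mid (a point): middle (47 mm up) of the loose boxwood chess bishop, 94 mm tall, 36 mm across the foot, standing upright (z axis up) on the table beside the clamp, among a jar, a paint pot, a model bunker, a resin crater and a steel brush, none taller than 95 mm.

How it is judged:
By the outcome, as a careful person would: the job done as asked, in the order asked, and still so for the second after the job is handed in, with the robot touching nothing.
It also fails if it takes over 43 s, if anything falls off the work surface, if the arm or the gripper's body presses on something with over 40 N, if the wrist force passes 120 N, or if a joint passes its speed limit or range.

ROBOT

A 6-joint arm with a two-finger parallel gripper is mounted at the origin on the work surface. World frame = base frame: x ahead of the robot, y to its left, z up, the work surface at z = 0. Lengths are in m, angles in rad, forces in N, time in s.
With the tool pointing down it reaches from about 0.3 to 0.875 m from the base axis. Payload 6.4 kg.
Tool frame: the origin (TCP) lies between the finger pads; the fingertips stand ctrl.tip_extent ahead of it and the grasp point (between the pads) is the TCP (ctrl.tip_extent is the distance from the TCP to the fingertips, in m); z points along the fingers, y is the line along which they close (so a half turn about z gives the same grasp; the last joint's range is limited). The gripper opens to 85 mm and grips with 20 to 120 N. Pads are 22 mm wide; open, the fingers measure 114 mm over their backs; the gripper's body (76 mm by 85 mm) begins 54 mm behind the grasp point. The pads swing forward as they close: fully open they stand 13 mm farther back than shut.
Start: joints at [-1.362, 0.181, 1.607, -0, 1.354, -0.206], TCP at [0.232, -0.526, 0.25] pointing down, gripper open.
Joint ranges: [-2.99, 2.99], [-0.89, 2.07], [0.3, 2.58], [-1.14, 4.28], [0, 2.63], [-3.12, 3.12]. Speed limits (rad/s): [2.57, 2.57, 3.01, 3.14, 3.14, 3.14].

INTERFACE

Orientations are given as a unit quaternion [w, x, y, z].
In Python, from bench import ctrl gives the robot as it stands.
- The arm moves only by the tool send_rows, never from a script. Its arguments are lists of equal length, an entry for each row: "dr": the turn, a rotation vector about the tool's x, y, z in units of 6 degrees (1.0 is 6 degrees), a list of three; "xyz": the shift along the tool's x, y, z in cm, a list of three; "jaw": the opening in per cent of the stroke, from 0 (shut) to 100 (fully open). In form: {"dr": [[wx, wy, wz], ...], "xyz": [[dx, dy, dz], ...], "jaw": [jaw, ...]}. A call has exactly 8 rows; each row is the pose to reach, as a shift and turn from the pose commanded when the call began, along the tool's axes at that moment; what a row does not reach only later rows make up. A row lasts 1/8 s, in which the tool goes at most 62.5 mm and 10.7 degrees, less where a joint would pass 70% of its speed; a pose out of reach is approached as far as the arm can. A call with a gripper value outside its range is refused whole. The fingers move at their own pace and stop on an object; the grip force is fixed at half the most. Time passes only in rows, so rows that repeat a pose let the fingers close, or fill a call up. It gives the time, the measured TCP pose, the force, the opening and the grip force at its end, in the units of the state.
- ctrl.get_obs(): the state, without advancing time (a new reading comes with each control period).
- ctrl.camera(name): name is "scene" or "top"; returns the picture (480x640x3 uint8, red, green, blue); there is no depth.
- ctrl.calibration(name): a dict with "camera_matrix" (3x3 intrinsics, pixels), "world_from_camera" (4x4, takes a point from camera to world coordinates). Camera axes: x right, y up, looking along -z (the intrinsics and any distortion apply to the point x, -y, -z); pixel columns grow to the right and rows downward; lengths in m; the calibration is good to about 2 mm. A picture is of the moment at which its call begins. calibration takes no time and is no camera call.
- ctrl.hand_in(): hands the job in; it is judged then, once.
The state is a dict: "time_s": time; "q": joint angles; "dq": joint speeds; "joint_efforts": joint torques, N m; "eef_pos": TCP position; "eef_rot": TCP orientation; "wrist_force": force on the tool from outside, world axes, zero at the start; "torque": the same for the moment, N m; "opening": opening from 0.0 (shut) to 1.0 (fully open); "grasp_force": force on a finger pad.
Only numpy, scipy, OpenCV 4.12 (cv2) and the standard library are available. Lean on these libraries where they do the work, as an engineer would, in place of code of your own. Each camera call takes 0.05 s, during which the arm holds its last target. There are 200 camera calls.

## Working session

There is one attempt and no reset: what is moved stays moved. The work goes in short steps, Python scripts to look and compute and a tool call to move; the robot and the scene stay as the last step left them, time stands still between calls to the robot, and variables do not carry over. Pictures are saved under pics/ and viewed, at most 10 in all, crops included, and the job is handed in when it is done.

Besides the shell and the picture viewer there is one more tool, called as name(argument=value, ...) on one line, values as JSON. send_rows: Moves the arm, as the interface text tells. Its arguments: {"type":"object","properties":{"dr":{"type":"array","items":{"type":"array","items":{"type":"number"}}},"xyz":{"type":"array","items":{"type":"array","items":{"type":"number"}}},"jaw":{"type":"array","items":{"type":"number"}}},"required":["dr","xyz","jaw"]}

```bash
mkdir -p pics; python3 - <<'E'
from bench import ctrl
import cv2
for n in("top","scene"):
    cv2.imwrite(f"pics/{n}0.png",ctrl.camera(n)[:,:,::-1])
    c=ctrl.calibration(n);print(n,c)
o=ctrl.get_obs();print(o['eef_pos'],o['eef_rot'],o['opening'],ctrl.tip_extent)
E
```

```text
top {'camera_matrix': array([[545.68139311,   0.        , 307.44191525],
       [  0.        , 545.68139311, 231.4000002 ],
       [  0.        ,   0.        ,   1.        ]]), 'world_from_camera': array([[ 0.01957009,  0.99347036, -0.11239954,  0.37923661],
       [-0.99975259,  0.02063367,  0.0083069 , -0.01907366],
       [ 0.01057187,  0.11220917,  0.99362837,  1.39405762],
       [ 0.        ,  0.        ,  0.        ,  1.        ]])}
scene {'camera_matrix': array([[561.42779399,   0.        , 316.31580071],
       [  0.        , 561.42779399, 231.46544721],
       [  0.        ,   0.        ,   1.        ]]), 'world_from_camera': array([[ 0.1777772 , -0.69204609,  0.69961952,  1.43387417],
       [ 0.98398346,  0.13448053, -0.11701088, -0.17839754],
       [-0.01310829,  0.7092159 ,  0.70486947,  1.01744481],
       [ 0.        ,  0.        ,  0.        ,  1.        ]])}
[ 0.23161952 -0.52577477  0.24948908] [-7.75975677e-04  9.78569435e-01  2.05915657e-01 -2.67266860e-05] 1.0069319315391987 0.019
```

View pics/top0.png

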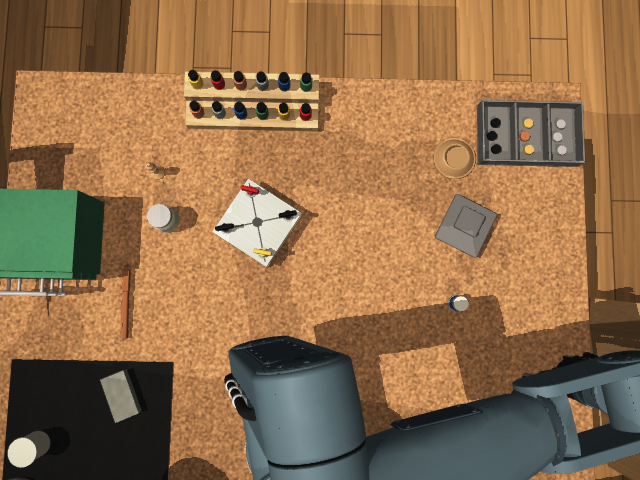

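View pics/scene0.png

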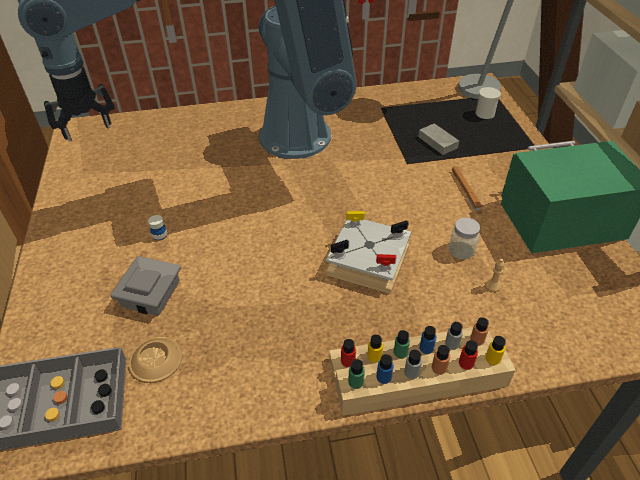

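The top view shows the red nut at about (250,188), yellow at (262,253), black nuts at (225,227) and (288,214), and the bishop at (158,170). In the scene view, red is at (386,259), yellow at (355,216) and the bishop at (497,275), well clear of the clamp.

```bash
cat > h.py <<'E'
from bench import ctrl
import cv2, numpy as np
from scipy.spatial.transform import Rotation as R
BOX={'top':(205,170,310,275),'scene':(320,200,420,295)}
def ray(n,uv):
    c=ctrl.calibration(n);K=c['camera_matrix'];T=c['world_from_camera']
    p=np.linalg.inv(K)@[uv[0],uv[1],1];return T[:3,3],T[:3,:3]@[p[0],-p[1],-p[2]]
def plane(n,uv,z):
    o,d=ray(n,uv);return o+d*(z-o[2])/d[2]
def masks(n,im,box=None):
    x0,y0,x1,y1=box or BOX[n];h=cv2.cvtColor(im,cv2.COLOR_RGB2HSV)
    H,S,V=[h[:,:,i].astype(int) for i in range(3)]
    m={'red':((H<6)|(H>172))&(S>150)&(V>60),'yellow':(H>20)&(H<34)&(S>150)&(V>90)}
    r=np.zeros(H.shape,bool);r[y0:y1,x0:x1]=1
    return {k:v&r for k,v in m.items()}
def tri(a,b):
    A=[];B=[]
    (o1,d1),(o2,d2)=a,b
    s=np.linalg.lstsq(np.c_[d1,-d2],o2-o1,rcond=None)[0]
    return (o1+d1*s[0]+o2+d2*s[1])/2
def angle(n,m,z):
    v,u=np.nonzero(m);P=np.array([plane(n,(a,b),z)[:2] for a,b in zip(u,v)])
    c=P.mean(0);w,V=np.linalg.eigh(np.cov((P-c).T));d=V[:,1]
    return c,np.degrees(np.arctan2(d[1],d[0]))%180,2*np.sqrt(3*w)
E
python3 - <<'E'
from h import *
I={n:ctrl.camera(n) for n in BOX};M={n:masks(n,I[n]) for n in BOX}
for k in('red','yellow'):
    cs=[]
    for n in BOX:
        v,u=np.nonzero(M[n][k]);cs.append(ray(n,(u.mean(),v.mean())));print(k,n,len(u),u.mean(),v.mean(),angle(n,M[n][k],.094))
    print('tri',tri(*cs))
print('bishop',tri(ray('top',(157,168)),ray('scene',(497,275))))
o=ctrl.get_obs();print(R.from_quat(np.roll(o['eef_rot'],-1)).as_matrix())
print(np.round(np.array(o['q']),3))
for n in BOX:
    x0,y0,x1,y1=BOX[n];f=5;cv2.imwrite(f'pics/{n}c.png',cv2.resize(I[n][y0:y1,x0:x1,::-1],None,fx=f,fy=f,interpolation=cv2.INTER_CUBIC))
E
```

```text
red top 98 249.53061224489795 189.19387755102042 (array([0.62599879, 0.11196525]), np.float64(74.50412504968114), array([0.01462766, 0.04126663]))
red scene 178 385.6629213483146 259.0280898876405 (array([0.63199433, 0.11054822]), np.float64(79.60447768614758), array([0.02991228, 0.03988651]))
tri [0.62706297 0.11244059 0.0882635 ]
yellow top 84 262.0238095238095 251.66666666666666 (array([0.47540452, 0.07743875]), np.float64(80.02681985235674), array([0.01259516, 0.03817608]))
yellow scene 173 355.35260115606934 215.33526011560693 (array([0.48109371, 0.07664755]), np.float64(87.90513002602098), array([0.03406585, 0.04233119]))
tri [0.4758074  0.07794007 0.08883845]
bishop [0.68547149 0.35487967 0.04625694]
[[ 9.15198645e-01  4.03002958e-01 -2.36783101e-04]
 [ 4.03002954e-01 -9.15197969e-01  1.13879394e-03]
 [ 2.42233912e-04 -1.13764696e-03 -9.99999324e-01]]
[-1.362  0.181  1.608  0.     1.354 -0.206]
```

View pics/topc.png

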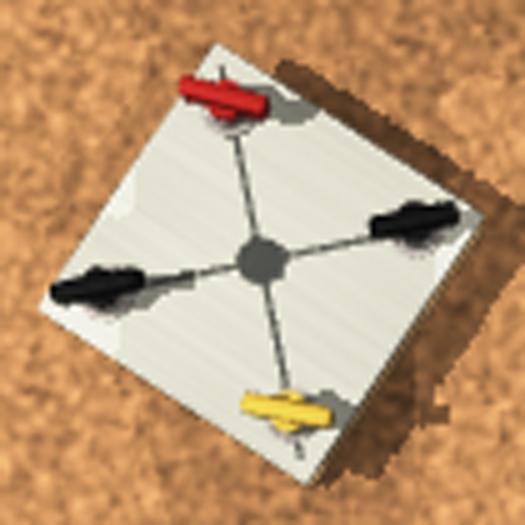

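The triangulated positions are red ≈ (0.626,0.112) with its bar at 74.5° and yellow ≈ (0.4755,0.0775) at 80°. The diagonal lies at about 12.9°. I'm moving over the red nut now.

send_rows(dr=[[0, 0, -0.3], [0, 0, -0.8], [0, 0, -1.4], [0, 0, -2], [0, 0, -2.6], [0, 0, -3.2], [0, 0, -3.8], [0, 0, -4.4]], xyz=[[2.5, -1.7, 0.3], [6.2, -4.2, 0.7], [10.5, -7.2, 1.2], [14.8, -10.2, 1.7], [19.2, -13.2, 2.2], [23.5, -16.2, 2.7], [27.8, -19.1, 3.1], [32.1, -22.1, 3.6]], jaw=[100, 100, 100, 100, 100, 100, 100, 100])

```text
time_s: 1.2
eef_pos: [0.4372, -0.1931, 0.2143]
eef_rot: [0.0, 0.905, 0.425, 0.0]
wrist_force: [0.4, 0.4, 1.0]
opening: 1.0
grasp_force: 0.0
```

```bash
cat >> h.py <<'E'
def to(x,y,z,yaw):
    o=ctrl.get_obs();M=R.from_quat(np.roll(o['eef_rot'],-1)).as_matrix()
    a=np.radians(yaw);T=np.array([[np.cos(a),np.sin(a),0],[np.sin(a),-np.cos(a),0],[0,0,-1]])
    print('t',o['time_s'],'pos',np.round(o['eef_pos'],4),'yaw',np.degrees(np.arctan2(M[1,0],M[0,0])),'F',np.round(o['wrist_force'],1),'Tq',np.round(o['torque'],2),'open',o['opening'],'q6',o['q'][5])
    print('xyz cm',np.round(100*M.T@(np.array([x,y,z])-o['eef_pos']),2),'dr',np.round(np.degrees(R.from_matrix(M.T@T).as_rotvec())/6,2))
E
python3 -c "
from h import *
to(.6255,.112,.18,74.5)"
```

```text
t 1.2 pos [ 0.4372 -0.1931  0.2143] yaw 50.272604014018846 F [0.4 0.4 1. ] Tq [ 0.02 -0.   -0.01] open 0.9998925419018566 q6 0.02828451172096504
xyz cm [35.5  -5.02  3.43] dr [ 0.01  0.   -4.04]
```

send_rows(dr=[[0, 0, -0.6], [0, 0, -1.2], [0, 0, -1.9], [0, 0, -2.5], [0, 0, -3.1], [0, 0, -3.7], [0, 0, -4], [0, 0, -4]], xyz=[[5.5, -0.8, 0.5], [11, -1.6, 1.1], [16.5, -2.3, 1.6], [22, -3.1, 2.1], [27.5, -3.9, 2.7], [32.5, -4.6, 3.1], [35, -5, 3.4], [35.5, -5, 3.4]], jaw=[100, 100, 100, 100, 100, 100, 100, 100])

```text
time_s: 2.2
eef_pos: [0.6254, 0.1115, 0.1794]
eef_rot: [-0.0, 0.797, 0.604, -0.0]
wrist_force: [-0.5, -0.4, -0.2]
opening: 0.997
grasp_force: 0.0
```

```bash
python3 -c "
from h import *
to(.6255,.112,.096,74.5)
cv2.imwrite('pics/s2.png',cv2.resize(ctrl.camera('scene')[150:330,280:520,::-1],None,fx=3,fy=3))"
```

```text
t 2.2 pos [0.6254 0.1115 0.1794] yaw 74.28766019846888 F [-0.5 -0.4 -0.2] Tq [0.02 0.   0.05] open 0.9971216728577144 q6 0.26414871720491073
xyz cm [0.05 0.01 8.34] dr [-0.01  0.   -0.04]
```

View pics/s2.png

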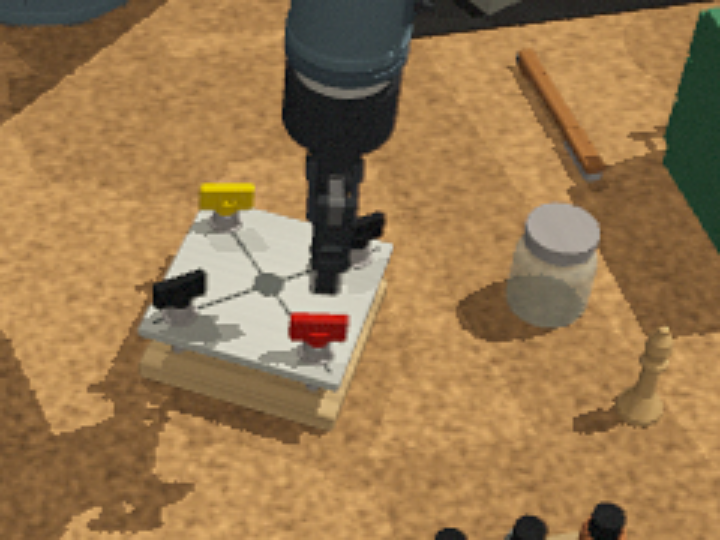

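The crop shows the gripper above and in line with the red bar at about (318,328). The area around it is clear, so I'm descending and closing.

send_rows(dr=[[0, 0, 0], [0, 0, 0], [0, 0, 0], [0, 0, 0], [0, 0, 0], [0, 0, 0], [0, 0, 0], [0, 0, 0]], xyz=[[0, 0, 1], [0, 0, 3], [0, 0, 5], [0, 0, 6.8], [0, 0, 7.8], [0, 0, 8.3], [0, 0, 8.3], [0, 0, 8.3]], jaw=[70, 70, 60, 60, 60, 50, 40, 30])

```text
time_s: 3.25
eef_pos: [0.626, 0.1101, 0.0981]
eef_rot: [0.0, 0.798, 0.603, 0.001]
wrist_force: [0.6, 0.1, 0.5]
opening: 0.3
grasp_force: 0.0
```

send_rows(dr=[[0, 0, 0], [0, 0, 0], [0, 0, 0], [0, 0, 0], [0, 0, 0], [0, 0, 0], [0, 0, 0], [0, 0, 0]], xyz=[[0, 0, 0], [0, 0, 0], [0, 0, 0], [0, 0, 0], [0, 0, 0], [0, 0, 0], [0, 0, 0], [0, 0, 0]], jaw=[25, 20, 15, 10, 5, 0, 0, 0])

```text
time_s: 4.25
eef_pos: [0.6244, 0.1105, 0.0976]
eef_rot: [-0.001, 0.798, 0.603, -0.001]
wrist_force: [-5.8, 0.9, 5.7]
opening: 0.099
grasp_force: 60.7
```

```bash
python3 -c "
from h import *
to(.6255,.112,.096,12.85)"
```

```text
t 4.25 pos [0.6244 0.1105 0.0976] yaw 74.19065762310323 F [-5.8  0.9  5.7] Tq [0.22 0.96 0.06] open 0.0991309082931292 q6 0.26381006242946914
xyz cm [0.18 0.07 0.16] dr [-0.02  0.02 10.22]
```

Gripped at an opening of 8.4 mm with low side force. Turning clockwise.

send_rows(dr=[[0, 0, 0.3], [0, 0, 0.9], [0, 0, 1.7], [0, 0, 2.5], [0, 0, 3.3], [0, 0, 4.1], [0, 0, 4.9], [0, 0, 5.5]], xyz=[[0, -0.1, 0], [0, -0.1, 0], [0, -0.1, 0], [0, -0.1, 0], [0, -0.1, 0], [0, -0.1, 0], [0, -0.1, 0], [0, -0.1, 0]], jaw=[0, 0, 0, 0, 0, 0, 0, 0])

```text
time_s: 5.25
eef_pos: [0.6229, 0.1114, 0.0976]
eef_rot: [-0.001, 0.937, 0.35, -0.001]
wrist_force: [-10.0, 4.5, 9.4]
opening: 0.101
grasp_force: 61.2
```

```bash
python3 -c "
from h import *
to(.6245,.111,.097,12.85)"
```

```text
t 5.25 pos [0.6229 0.1114 0.0976] yaw 41.02319742162946 F [-10.    4.5   9.4] Tq [0.71 1.61 0.16] open 0.10141789700160607 q6 0.8432345648802115
xyz cm [0.1  0.14 0.06] dr [-0.03  0.03  4.7 ]
```

send_rows(dr=[[0, 0, 0.4], [0, 0, 1.1], [0, 0, 1.9], [0, 0, 2.7], [0, 0, 3.5], [0, 0, 4.2], [0, 0, 4.8], [0, 0, 5.2]], xyz=[[-0.1, -0.1, -0.05], [-0.1, -0.2, -0.1], [-0.1, -0.2, -0.1], [-0.1, -0.2, -0.1], [-0.1, -0.2, -0.1], [-0.1, -0.2, -0.1], [-0.1, -0.2, -0.1], [-0.1, -0.2, -0.1]], jaw=[0, 0, 0, 0, 0, 0, 0, 0])

```text
time_s: 6.25
eef_pos: [0.6219, 0.1129, 0.0977]
eef_rot: [-0.001, 0.996, 0.087, -0.0]
wrist_force: [0.2, 7.0, -0.8]
opening: 0.1
grasp_force: 64.9
```

```bash
python3 -c "
from h import *
to(.623,.111,.097,12.85)"
```

```text
t 6.25 pos [0.6219 0.1129 0.0977] yaw 9.934912294590552 F [ 0.2  7.  -0.8] Tq [1.1  0.12 0.91] open 0.09954232952864106 q6 1.3873403562297713
xyz cm [0.08 0.21 0.07] dr [-0.02  0.   -0.49]
```

The moment about z rose from 0.16 to 0.9 N m, so the nut is at its hard stop. I'll push a little more to confirm, then release.

send_rows(dr=[[0, 0, 0.2], [0, 0, 0.4], [0, 0, 0.5], [0, 0, 0.5], [0, 0, 0.5], [0, 0, 0.5], [0, 0, 0.5], [0, 0, 0.5]], xyz=[[0, -0.1, 0], [0, -0.1, 0], [0, -0.1, 0], [0, -0.1, 0], [0, -0.1, 0], [0, -0.1, 0], [0, -0.1, 0], [0, -0.1, 0]], jaw=[0, 0, 0, 0, 0, 0, 0, 0])

```text
time_s: 7.25
eef_pos: [0.6219, 0.113, 0.0978]
eef_rot: [-0.0, 0.998, 0.061, -0.0]
wrist_force: [-0.7, 5.8, -3.4]
opening: 0.1
grasp_force: 79.7
```

```bash
python3 -c "
from h import *
to(.623,.111,.097,12.85)"
```

```text
t 7.25 pos [0.6219 0.113  0.0978] yaw 7.038046161948189 F [-0.7  5.8 -3.4] Tq [ 1.01 -0.    1.51] open 0.10035242334235324 q6 1.4393569006423925
xyz cm [0.09 0.21 0.08] dr [-0.01  0.   -0.97]
```

send_rows(dr=[[0, 0, 0], [0, 0, 0], [0, 0, 0], [0, 0, 0], [0, 0, 0], [0, 0, 0], [0, 0, 0], [0, 0, 0]], xyz=[[0, 0, 0], [0, 0, 0], [0, 0, 0], [0, 0, 0], [0, 0, -1], [0, 0, -3], [0, 0, -5.5], [0, 0, -8]], jaw=[20, 40, 60, 60, 60, 60, 60, 60])

```text
time_s: 8.25
eef_pos: [0.6228, 0.1121, 0.1809]
eef_rot: [0.0, 0.998, 0.061, 0.001]
wrist_force: [0.2, -0.1, -0.4]
opening: 0.601
grasp_force: 0.0
```

```bash
python3 -c "
from h import *
to(.474,.079,.18,80)"
```

```text
t 8.25 pos [0.6228 0.1121 0.1809] yaw 6.967234104077095 F [ 0.2 -0.1 -0.4] Tq [-0.05 -0.03 -0.02] open 0.6010530472602323 q6 1.4401113514385584
xyz cm [-15.17   1.49   0.07] dr [ 1.000e-02 -1.000e-02 -1.217e+01]
```

send_rows(dr=[[0, 0, -1.5], [0, 0, -3], [0, 0, -4.6], [0, 0, -6.2], [0, 0, -7.8], [0, 0, -9.4], [0, 0, -11], [0, 0, -12.2]], xyz=[[-1.5, 0.1, 0], [-4, 0.4, 0], [-6.5, 0.6, 0], [-9, 0.9, 0], [-11.5, 1.1, 0], [-13.5, 1.3, 0], [-15, 1.4, 0], [-15.3, 1.4, 0]], jaw=[60, 60, 60, 60, 60, 60, 60, 60])

```text
time_s: 9.25
eef_pos: [0.4719, 0.0796, 0.1801]
eef_rot: [0.001, 0.764, 0.646, 0.001]
wrist_force: [0.2, -0.7, -0.5]
opening: 0.602
grasp_force: 0.0
```

```bash
python3 -c "
from h import *
to(.4725,.078,.096,80)
t=ctrl.camera('top');s=ctrl.camera('scene')
m=masks('top',t)['red'];print(m.sum(), angle('top',m,.094) if m.sum()>20 else '')
m=masks('scene',s)['red'];print(m.sum(),angle('scene',m,.09))
a=cv2.resize(t[170:275,205:310,::-1],(525,525));b=cv2.resize(s[200:295,320:420,::-1],(275,261));
o=np.zeros((525,800,3),np.uint8);o[:,:525]=a;o[:261,525:]=b;cv2.imwrite('pics/c3.png',o)"
```

```text
t 9.25 pos [0.4719 0.0796 0.1801] yaw 80.42589305071631 F [ 0.2 -0.7 -0.5] Tq [-0.06 -0.02 -0.08] open 0.6015484767929394 q6 0.08552739885163645
xyz cm [-0.15  0.07  8.41] dr [ 0.02 -0.    0.07]
86 (array([0.62641411, 0.11247341]), np.float64(14.687999332001596), array([0.01356436, 0.03864249]))
131 (array([0.62895521, 0.11121707]), np.float64(2.9968190543326614), array([0.01758607, 0.04972562]))
```

View pics/c3.png

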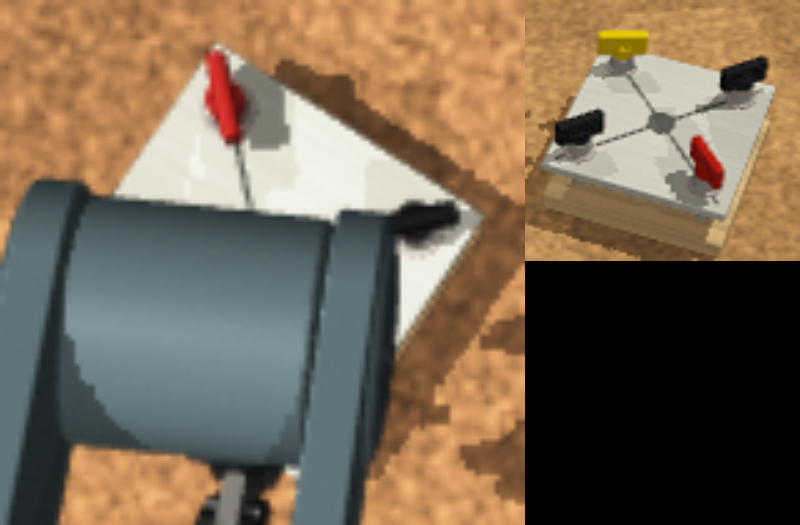

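The top crop shows the red bar lying along the engraved line from about (213,60) to (235,140). It measures 14.7°, which matches the diagonal within measuring error. Next is the yellow nut.

send_rows(dr=[[0, 0, 0], [0, 0, 0], [0, 0, 0], [0, 0, 0], [0, 0, 0], [0, 0, 0], [0, 0, 0], [0, 0, 0]], xyz=[[-0.1, 0.1, 1], [-0.1, 0.1, 3], [-0.1, 0.1, 5], [-0.1, 0.1, 6.8], [-0.1, 0.1, 7.8], [-0.1, 0.1, 8.2], [-0.1, 0.1, 8.2], [-0.1, 0.1, 8.2]], jaw=[60, 60, 60, 60, 60, 50, 40, 30])

```text
time_s: 10.35
eef_pos: [0.4735, 0.0785, 0.0969]
eef_rot: [0.0, 0.765, 0.644, 0.0]
wrist_force: [0.6, -0.6, 0.5]
opening: 0.301
grasp_force: 0.0
```

send_rows(dr=[[0, 0, 0], [0, 0, 0], [0, 0, 0], [0, 0, 0], [0, 0, 0], [0, 0, 0], [0, 0, 0], [0, 0, 0]], xyz=[[0, 0, 0], [0, 0, 0], [0, 0, 0], [0, 0, 0], [0, 0, 0], [0, 0, 0], [0, 0, 0], [0, 0, 0]], jaw=[25, 20, 15, 10, 5, 0, 0, 0])

```text
time_s: 11.35
eef_pos: [0.4734, 0.0784, 0.0966]
eef_rot: [0.0, 0.765, 0.644, 0.0]
wrist_force: [2.2, -0.9, 3.3]
opening: 0.101
grasp_force: 60.5
```

```bash
python3 -c "
from h import *
to(.4725,.078,.096,12.85)"
```

```text
t 11.35 pos [0.4734 0.0784 0.0966] yaw 80.16314466315315 F [ 2.2 -0.9  3.3] Tq [-0.08 -0.26  0.01] open 0.10114290267208222 q6 0.08787939812322805
xyz cm [-0.06 -0.08  0.06] dr [ 1.000e-02 -1.000e-02  1.122e+01]
```

Gripped cleanly. Turning clockwise.

send_rows(dr=[[0, 0, 0.3], [0, 0, 0.9], [0, 0, 1.7], [0, 0, 2.5], [0, 0, 3.4], [0, 0, 4.3], [0, 0, 5.2], [0, 0, 6]], xyz=[[0, 0, 0], [0, 0, 0], [0, 0, 0], [0, 0, 0], [0, 0, 0], [0, 0, 0], [0, 0, 0], [0, 0, 0]], jaw=[0, 0, 0, 0, 0, 0, 0, 0])

```text
time_s: 12.35
eef_pos: [0.4733, 0.0785, 0.0966]
eef_rot: [0.0, 0.927, 0.374, 0.0]
wrist_force: [2.7, 0.3, 4.1]
opening: 0.102
grasp_force: 60.7
```

```bash
python3 -c "
from h import *
to(.473,.0785,.0966,12.85)"
```

```text
t 12.35 pos [0.4733 0.0785 0.0966] yaw 43.93604801140161 F [2.7 0.3 4.1] Tq [ 0.02 -0.32  0.07] open 0.1020608874491621 q6 0.7201965731146168
xyz cm [-0.02 -0.02  0.  ] dr [ 0.   -0.01  5.18]
```

send_rows(dr=[[0, 0, 0.4], [0, 0, 1.2], [0, 0, 2.1], [0, 0, 3], [0, 0, 3.9], [0, 0, 4.7], [0, 0, 5.3], [0, 0, 5.7]], xyz=[[0, 0, 0], [0, 0, 0], [0, 0, 0], [0, 0, 0], [0, 0, 0], [0, 0, 0], [0, 0, 0], [0, 0, 0]], jaw=[0, 0, 0, 0, 0, 0, 0, 0])

```text
time_s: 13.35
eef_pos: [0.4733, 0.0786, 0.0966]
eef_rot: [0.0, 0.996, 0.086, 0.0]
wrist_force: [2.5, -0.2, 5.3]
opening: 0.103
grasp_force: 65.5
```

send_rows(dr=[[0, 0, 0.2], [0, 0, 0.4], [0, 0, 0.5], [0, 0, 0.5], [0, 0, 0.5], [0, 0, 0.5], [0, 0, 0.5], [0, 0, 0.5]], xyz=[[0, 0, 0], [0, 0, 0], [0, 0, 0], [0, 0, 0], [0, 0, 0], [0, 0, 0], [0, 0, 0], [0, 0, 0]], jaw=[0, 0, 0, 0, 0, 0, 0, 0])

```text
time_s: 14.35
eef_pos: [0.4733, 0.0786, 0.0967]
eef_rot: [0.0, 0.998, 0.062, 0.0]
wrist_force: [2.0, 0.3, 5.3]
opening: 0.101
grasp_force: 80.6
```

```bash
python3 -c "
from h import *
to(.473,.0785,.0966,12.85)"
```

```text
t 14.35 pos [0.4733 0.0786 0.0967] yaw 7.117451168458301 F [2.  0.3 5.3] Tq [ 0.23 -0.38  1.63] open 0.10144434113221602 q6 1.3639033709134585
xyz cm [-0.03  0.01  0.01] dr [ 0.01 -0.01 -0.96]
```

The moment of 1.63 N m puts this nut at its stop too. I'm releasing, rising, and backing off to clear the view.

send_rows(dr=[[0, 0, 0], [0, 0, 0], [0, 0, 0], [0, 0, 0], [0, 0, 0], [0, 0, 0], [0, 0, 0], [0, 0, 0]], xyz=[[0, 0, 0], [0, 0, 0], [0, 0, 0], [0, 0, 0], [0, 0, -1], [0, 0, -3.5], [0, 0, -7], [0, 0, -11]], jaw=[20, 40, 60, 60, 60, 60, 60, 60])

```text
time_s: 15.35
eef_pos: [0.4725, 0.0785, 0.2077]
eef_rot: [-0.0, 0.998, 0.061, -0.0]
wrist_force: [0.2, 0.3, 0.8]
opening: 0.602
grasp_force: 0.0
```

send_rows(dr=[[0, 0, 0], [0, 0, 0], [0, 0, 0], [0, 0, 0], [0, 0, 0], [0, 0, 0], [0, 0, 0], [0, 0, 0]], xyz=[[0, 2, 0], [0, 6, 0], [0, 11, 0], [0, 16, 0], [0, 20, 0], [0, 23, 0], [0, 25, 0], [0, 25, 0]], jaw=[60, 60, 60, 60, 60, 60, 60, 60])

```text
time_s: 16.35
eef_pos: [0.5033, -0.1704, 0.2066]
eef_rot: [-0.0, 0.998, 0.06, 0.0]
wrist_force: [-0.2, 0.7, -0.5]
opening: 0.601
grasp_force: 0.0
```

```bash
python3 -c "
from h import *
to(.473,.0785,.0966,12.85)
t=ctrl.camera('top');s=ctrl.camera('scene')
for k in('red','yellow'):
  m=masks('top',t)[k];print(k,m.sum(), angle('top',m,.094) if m.sum()>20 else '')
a=cv2.resize(t[170:275,205:310,::-1],(525,525));b=cv2.resize(s[200:310,320:520,::-1],(275,151));
o=np.zeros((525,800,3),np.uint8);o[:,:525]=a;o[:151,525:]=b;cv2.imwrite('pics/c4.png',o)"
```

```text
t 16.35 pos [ 0.5033 -0.1704  0.2066] yaw 6.869691567152644 F [-0.2  0.7 -0.5] Tq [ 0.04  0.06 -0.02] open 0.6008518926740454 q6 0.9007027862340394
xyz cm [ -0.03 -25.08  11.  ] dr [ 0. -0. -1.]
red 86 (array([0.62641411, 0.11247341]), np.float64(14.687999332001596), array([0.01356436, 0.03864249]))
yellow 67 (array([0.47594922, 0.07680028]), np.float64(13.708141750479655), array([0.01338184, 0.03777937]))
```

View pics/c4.png

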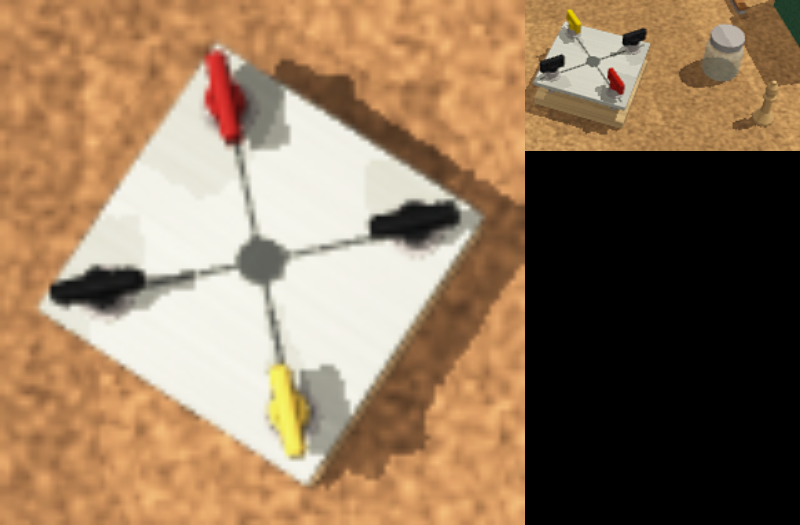

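Both bars lie along the engraved diagonal: red at (225,95) and yellow at (287,410). The bishop is standing and the arm is clear, so I'm handing in.

```bash
python3 -c "
from bench import ctrl
print(ctrl.hand_in())"
```

```text
the job is handed in; nothing more can be done
None
```

I turned the red nut and then the yellow nut clockwise to their hard stops, both bars now lie along the engraved diagonal, the bishop is still standing, and I handed the job in at about 16 s with the gripper open and clear.

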